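# Find the tired spring on the analyser bench's spring tester

## Task

Three look-alike plunger springs for the sample analyser stand on the spring tester: press each one down gently until its drag pointer is level with the mark strip, no further, and feel how hard it pushes back. When all three are checked, take the tired one, which pushes back least, seat it upright and fully home in the socket of the reject stand, and there press it down to that stand's mark once more for about a second to confirm that it is weak. Leave the other two springs in their seats, do not bottom any spring, let go at the end and leave everything else on the bench where it is.

Things in the scene. Friction and masses are not known exactly. Their poses are not given: they have to be found in the camera images.
- tester: Spring tester, fixed: aluminium plate 120 (x) by 270 (y) by 22 mm high, three round seats 26 mm across, 8 mm deep (floors 14 mm above the bench) in a row at x = +15, y = -80, 0, +80 mm; an upright white panel 6 mm thick along y at x = -52 mm, top 97 mm above the bench, with the mark strip and drag pointers. Origin: centre of the plate's underside, z up.
- mark (a point): The marked height over the middle seat's axis, 62 mm above the bench: the top edge of the dark strip on the panel. A free cap's top is at 74 mm; when a cap is down at this height, its pointer's upright steel tab has its top edge level with the strip's.
- spring_a: One of three look-alike plunger springs (any seat): black foot 24 mm across, 9 mm high, bevelled; open steel coil; round aluminium cap 36 mm across, 22 mm high; 60 mm tall when free, about 70 g. Origin: centre of the foot's underside, z up its axis. Can be lifted by the cap. Exactly one is tired: at the mark it pushes back about 9 N, a sound one about 15 N.
- spring_b: One of three look-alike plunger springs (any seat): black foot 24 mm across, 9 mm high, bevelled; open steel coil; round aluminium cap 36 mm across, 22 mm high; 60 mm tall when free, about 70 g. Origin: centre of the foot's underside, z up its axis. Can be lifted by the cap. Exactly one is tired: at the mark it pushes back about 9 N, a sound one about 15 N.
- spring_c: One of three look-alike plunger springs (any seat): black foot 24 mm across, 9 mm high, bevelled; open steel coil; round aluminium cap 36 mm across, 22 mm high; 60 mm tall when free, about 70 g. Origin: centre of the foot's underside, z up its axis. Can be lifted by the cap. Exactly one is tired: at the mark it pushes back about 9 N, a sound one about 15 N.
- top_a (a point): Centre of the top face of spring_a's cap. The cap slides straight down along the spring's axis, 16 mm at most (bottomed), and springs back by itself; it does not give below about 3 N. The mark is 12 mm down.
- top_b (a point): Centre of the top face of spring_b's cap. The cap slides straight down along the spring's axis, 16 mm at most (bottomed), and springs back by itself; it does not give below about 3 N. The mark is 12 mm down.
- top_c (a point): Centre of the top face of spring_c's cap. The cap slides straight down along the spring's axis, 16 mm at most (bottomed), and springs back by itself; it does not give below about 3 N. The mark is 12 mm down.
- pointer_left (a joint): Travel (m, downwards) of the drag pointer of the left seat (seat at y = +0.08 m in the tester's frame): a steel arm reaching under the rim of the cap, carried down by it and left where the cap turned back (drag 0.6 N; the cap cannot bring it up again). 0 is the top of its slot, 0.012 level with the mark, 0.018 the bottom. Starts 0 to 3 mm down.
- pointer_middle (a joint): Travel (m, downwards) of the drag pointer of the middle seat (seat at y = +0.00 m in the tester's frame): a steel arm reaching under the rim of the cap, carried down by it and left where the cap turned back (drag 0.6 N; the cap cannot bring it up again). 0 is the top of its slot, 0.012 level with the mark, 0.018 the bottom. Starts 0 to 3 mm down.
- pointer_right (a joint): Travel (m, downwards) of the drag pointer of the right seat (seat at y = -0.08 m in the tester's frame): a steel arm reaching under the rim of the cap, carried down by it and left where the cap turned back (drag 0.6 N; the cap cannot bring it up again). 0 is the top of its slot, 0.012 level with the mark, 0.018 the bottom. Starts 0 to 3 mm down.
- reject: Reject stand, fixed: grey block 85 by 85 by 24 mm high with one round socket in the middle, 27 mm across with a bevelled mouth and 14 mm deep (floor 10 mm above the bench), and an upright white panel 5 mm thick along y at x = -40 mm, top 75 mm above the bench, with a dark mark strip. No pointer here. Origin: centre of the block's underside, z up.
- reject_mark (a point): The reject stand's marked height over the socket's axis, 58 mm above the bench: the top edge of the strip on its panel. A seated free spring's cap top is at 70 mm, so it is pressed 12 mm down to the mark.
- vial_1: White sample bottle with cap, 26 mm across, 50 mm tall, beside the tester; leave it. Origin: centre of its base.
- vial_2: White sample bottle with cap, 26 mm across, 50 mm tall, beside the reject stand; leave it. Origin: centre of its base.
- driver: Screwdriver, 160 mm, lying beyond the tester along its length; leave it. Origin under its middle.
- washer: Steel washer, 22 mm across, 5 mm thick, lying on the tester's plate; leave it. Origin: centre of its underside.
- spanner: Spanner, 140 mm, lying on the bench; leave it. Origin under its middle.
- jar: Clear jar with a lid, 60 mm across, 70 mm tall; leave it. Origin: centre of its base.
- cup: Small steel bowl, 70 mm across, 50 mm tall; leave it. Origin: centre of its base.
There are look-alikes about, which are no part of the job. Leave any green or red look-alike of the spring_c alone.

How it is judged:
By the outcome, as a careful person would: the job done as asked, in the order asked, and still so for the second after the job is handed in, with the robot touching nothing.
It also fails if it takes over 72 s, if anything falls off the work surface, if the arm or the gripper's body presses on something with over 40 N, if the wrist force passes 120 N, or if a joint passes its speed limit or range.

## Robot

A 6-joint arm with a two-finger parallel gripper is mounted at the origin on the work surface. World frame = base frame: x ahead of the robot, y to its left, z up, the work surface at z = 0. Lengths are in m, angles in degrees, forces in N, time in s.
With the tool pointing down it reaches from about 0.25 to 0.775 m from the base axis. Payload 4 kg.
Tool frame: the origin (TCP) lies on the centre line of the jaws, within the pads' length; the fingertips stand 8 mm ahead of it and the grasp point (between the pads) lies 11 mm behind it; z points along the fingers, y is the line along which they close (so a half turn about z gives the same grasp; the last joint's range is limited). The gripper opens to 85 mm and grips with 20 to 120 N. Pads are 22 mm wide; open, the fingers measure 114 mm over their backs; the gripper's body (76 mm by 85 mm) begins 54 mm behind the grasp point. The pads swing forward as they close: fully open they stand 13 mm farther back than shut.
Start: joints at [-69.506, 4.996, 78.535, -0, 96.463, -5.907], TCP at [0.245, -0.493, 0.239] pointing down, gripper open.
Joint ranges: [-177.83, 177.83], [-43.37, 116.18], [15.69, 146.23], [-61.86, 241.86], [9.47, 152.12], [-147.06, 147.06]. Speed limits (degrees/s): [159.86, 159.86, 180, 180, 180, 180].

## Interface

Orientations are given as a 3x3 rotation matrix whose columns are the frame's x, y, z axes.
In Python, from station import sensors, viewer, workorder gives the robot as it stands.
- The arm moves only by the tool move_arm, never from a script. Its argument "moves" is a list that holds one entry, the list of rows, each a list of 7 numbers: the gripper's target within -1 to 1 (shut at 1, half-way at 0, fully open at -1), then the shift along the tool's x, y, z in cm, then the turn, a rotation vector about the tool's x, y, z in rad. In form: [[[grip, dx, dy, dz, wx, wy, wz], ...]]. A call has 1 to 8 rows; each row shifts and turns the commanded pose from where the row before left it, along the tool's axes as they then stand; what a row does not reach is not made up. A row lasts 1/8 s, in which the tool goes at most 62.5 mm and 10.7 degrees, less where a joint would pass 70% of its speed; a pose out of reach is approached as far as the arm can. A call with a gripper value outside its range is refused whole. The fingers move at their own pace and stop on an object; "squeeze" is the grip in N (left out, the last holds). Time passes only in rows, so rows that do not move let the fingers close. It gives the time, the measured TCP pose, the force, the opening and the grip force at its end, in the units of the state.
- sensors.sense(): the state, without advancing time (a new reading comes with each control period).
- viewer.camera(name): name is "side" or "top"; returns the picture (420x560x3 uint8, red, green, blue); there is no depth.
- viewer.calibration(name): a dict with "fx", "fy", "cx", "cy" (pixels), "world_from_camera" (4x4, takes a point from camera to world coordinates). Camera axes: x right, y up, looking along -z (the intrinsics and any distortion apply to the point x, -y, -z); pixel columns grow to the right and rows downward; lengths in m; the calibration is good to about 2 mm. A picture is of the moment at which its call begins. calibration takes no time and is no camera call.
- workorder.hand_in(): hands the job in; it is judged then, once.
The state is a dict: "clock": time; "joints": joint angles; "qvel": joint speeds; "tau": joint torques, N m; "ee_pos": TCP position; "tcp_rot": TCP orientation; "ft_force": force on the tool from outside, world axes, zero at the start; "torque": the same for the moment, N m; "finger_gap": finger opening in m; "grip_force": force on a finger pad.
Only numpy, scipy, OpenCV 4.12 (cv2) and the standard library are available. Lean on these libraries where they do the work, as an engineer would, in place of code of your own. Each camera call takes 0.05 s, during which the arm holds its last target. There are 200 camera calls.

## Working session

There is one attempt and no reset: what is moved stays moved. The work goes in short steps, Python scripts to look and compute and a tool call to move; the robot and the scene stay as the last step left them, time stands still between calls to the robot, and variables do not carry over. Pictures are saved under pics/ and viewed, at most 10 in all, crops included, and the job is handed in when it is done.

Besides the shell and the picture viewer there is one more tool, called as name(argument=value, ...) on one line, values as JSON. move_arm: Moves the arm, as the interface text tells. Its arguments: {"type":"object","properties":{"moves":{"type":"array"},"squeeze":{"type":"number"}},"required":["moves"]}

```bash
mkdir -p pics; ls; python3 - <<'E'
from station import sensors, viewer
import cv2
for n in("side","top"):
    cv2.imwrite(f"pics/{n}0.png",cv2.resize(viewer.camera(n)[:,:,::-1],(800,600),interpolation=cv2.INTER_CUBIC)); print(n,viewer.calibration(n))
s=sensors.sense();print(s)
E
```

```text
pics
side {'fx': 467.17137636459637, 'fy': 467.17137636459637, 'cx': 269.97765591537086, 'cy': 205.27674857325613, 'world_from_camera': array([[ 0.99082633,  0.096193  , -0.09492148,  0.45418588],
       [-0.1343133 ,  0.62330979, -0.77035371, -0.81896222],
       [-0.01493715,  0.77603596,  0.63051176,  0.77022014],
       [ 0.        ,  0.        ,  0.        ,  1.        ]])}
top {'fx': 522.0977139669039, 'fy': 522.0977139669039, 'cx': 279.15591461436657, 'cy': 211.76859349018912, 'world_from_camera': array([[-0.02686497,  0.9899952 , -0.13851992,  0.35381368],
       [-0.99962401, -0.02736606, -0.00171379, -0.03047602],
       [-0.00548739,  0.1384218 ,  0.99035816,  1.33698956],
       [ 0.        ,  0.        ,  0.        ,  1.        ]])}
{'clock': 0.1, 'joints': array([-6.95053689e+01,  5.03672311e+00,  7.86173923e+01, -2.15509057e-03,
        9.64646665e+01, -5.90677798e+00]), 'qvel': array([ 0.00260088, -0.02880076, -0.25523836,  0.09182189, -0.01924499,
        0.05905346]), 'tau': array([ 2.50123609e-03, -3.53015256e+01, -3.14218533e+01, -1.93474611e-04,
        7.97728164e-03, -4.45396594e-06]), 'ee_pos': array([ 0.24439259, -0.49221922,  0.23822697]), 'tcp_rot': array([[ 8.95702758e-01,  4.44652662e-01, -7.60853207e-04],
       [ 4.44653279e-01, -8.95700699e-01,  1.92882869e-03],
       [ 1.76162062e-04, -2.06597305e-03, -9.99997850e-01]]), 'ft_force': array([ 0.62610945, -1.03257796, -0.28341196]), 'torque': array([0.03082489, 0.0127887 , 0.02618569]), 'grip_force': 0.0, 'finger_gap': 0.08551055876055852}
```

View pics/top0.png

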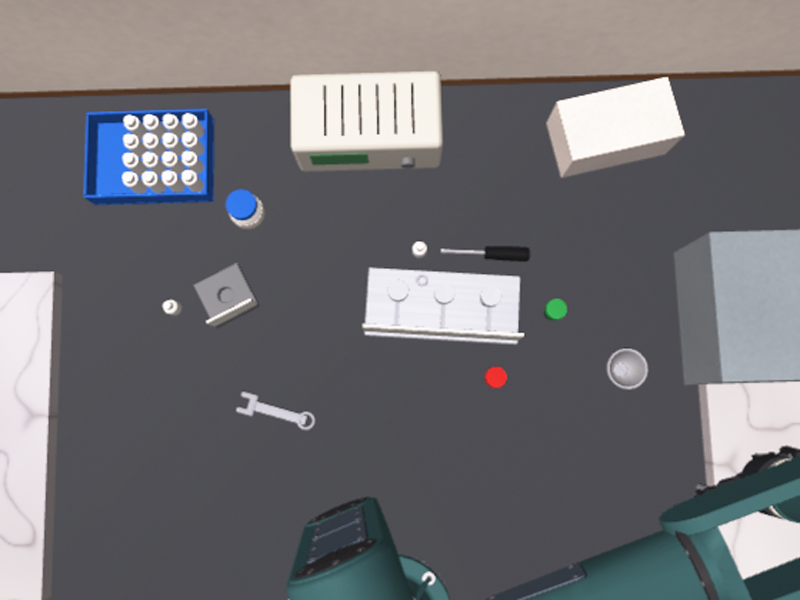

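View pics/side0.png

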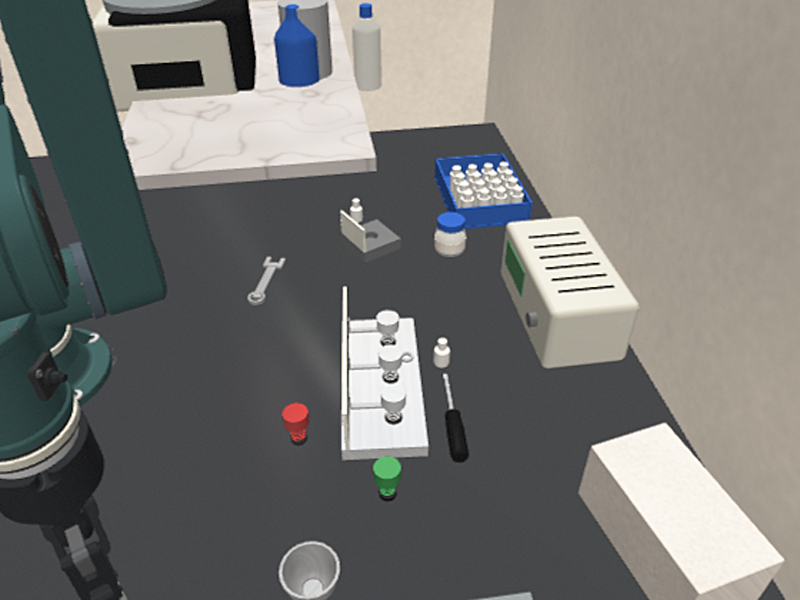

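The top view shows the caps at about (399,290), (445,294) and (490,298), the washer at (422,281) and the reject socket at (227,294). The panels are on the robot's side. I'll enlarge these.

```bash
python3 - <<'E'
from station import viewer
import cv2,numpy as np
im=viewer.camera("top")[:,:,::-1]; np.save("top.npy",im)
f=lambda c,s:cv2.resize(c,None,fx=s,fy=s,interpolation=cv2.INTER_CUBIC)
t=f(im[184:244,250:370],6) # 720x360
r=f(im[180:230,132:182],4.8) #240x240
o=np.zeros((600,720,3),np.uint8);o[:360]=t;o[360:,:240]=r
sd=viewer.camera("side")[:,:,::-1]; np.save("side.npy",sd)
q=f(sd[200:320,235:300],2); o[360:,250:250+130]=q
q=f(sd[135:185,232:285],4.8);o[360:600,390:390+q.shape[1]]=q
cv2.imwrite("pics/z1.png",o)
E
```

```text
(no output)
```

View pics/z1.png

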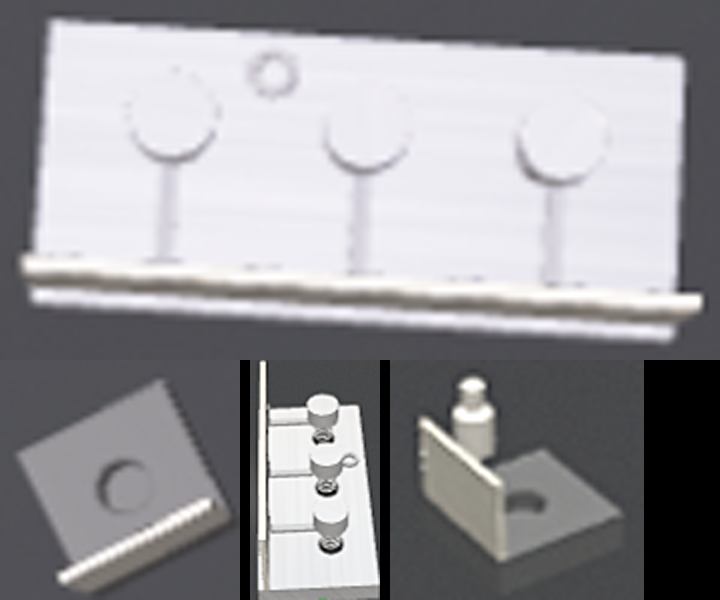

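The plate corners, cap tops, block corners and socket are all readable in this crop. I'll fit both poses to these pixels.

```bash
cat > h.py <<'E'
import numpy as np
from station import sensors, viewer
def proj(n,P):
    c=viewer.calibration(n);M=np.linalg.inv(c["world_from_camera"]);P=np.atleast_2d(P)@M[:3,:3].T+M[:3,3]
    return np.c_[c["cx"]+c["fx"]*P[:,0]/-P[:,2], c["cy"]-c["fy"]*P[:,1]/-P[:,2]]
def place(v,L):
    x,y,t=v;c,s=np.cos(t),np.sin(t);L=np.array(L,float)/1000
    return np.c_[x+c*L[:,0]-s*L[:,1],y+s*L[:,0]+c*L[:,1],L[:,2]]
E
python3 - <<'E'
from h import *
from scipy.optimize import least_squares
def fit(top,side,v0):
    def run(w):
        f=lambda v:np.r_[(w[0]*(proj("top",place(v,[a for a,_ in top]))-[b for _,b in top])).ravel(),(w[1]*(proj("side",place(v,[a for a,_ in side]))-[b for _,b in side])).ravel()]
        r=least_squares(f,v0,loss='soft_l1');print(w,r.x[:2].round(4),np.degrees(r.x[2]).round(2));print(f(r.x).reshape(-1,2).round(1).tolist());return r.x
    run((1,0));run((0,1));return run((1,1))
tp=lambda x,y:(x/6+250-.42,y/6+184-.42)
sp=lambda x,y:((x-250)/2+235-.25,(y-360)/2+200-.25)
top=[((60,135,22),tp(50,20)),((60,-135,22),tp(684,58)),((15,80,74),tp(173,113)),((15,0,74),tp(368,127)),((15,-80,74),tp(563,137))]
side=[((60,135,22),sp(358,405)),((15,80,74),sp(323,402)),((15,0,74),sp(326,456)),((15,-80,74),sp(330,516))]
v=fit(top,side,[.5,0,0]); print(place(v,[(15,80,74),(15,0,74),(15,-80,74)]).round(4))
tp=lambda x,y:(x/4.8+132-.4,y/4.8+180-.4)
sp=lambda x,y:((x-390)/4.8+232-.4,(y-360)/4.8+135-.4)
top=[((42.5,-42.5,24),tp(162,20)),((42.5,42.5,24),tp(18,95)),((-42.5,-42.5,24),tp(232,160)),((0,0,24),tp(126,127))]
side=[((42.5,-42.5,24),sp(622,515)),((42.5,42.5,24),sp(545,450)),((0,0,24),sp(525,503))]
fit(top,side,[.5,.3,np.radians(27)])
E
```

```text
(1, 0) [ 0.5315 -0.105 ] -5.09
[[0.1, 0.1], [-0.1, 0.1], [-0.2, 0.1], [-0.0, -0.3], [0.2, 0.0], [-0.0, -0.0], [-0.0, 0.0], [0.0, -0.0], [0.0, -0.0]]
(0, 1) [ 0.5309 -0.1088] -5.15
[[0.0, 0.0], [0.0, 0.0], [0.0, 0.0], [0.0, -0.0], [0.0, 0.0], [0.1, 0.9], [-0.2, 1.9], [0.1, -0.3], [0.0, -2.3]]
(1, 1) [ 0.5314 -0.1056] -5.12
[[0.4, 0.1], [0.2, 0.2], [0.0, 0.1], [0.2, -0.3], [0.4, 0.0], [0.0, -0.0], [-0.2, 1.0], [0.1, -1.4], [0.1, -3.5]]
[[ 0.5535 -0.0272  0.074 ]
 [ 0.5463 -0.1069  0.074 ]
 [ 0.5392 -0.1866  0.074 ]]
(1, 0) [0.5606 0.2806] 26.47
[[-0.1, 0.1], [0.1, -0.1], [0.1, -0.0], [-0.1, 0.0], [-0.0, -0.0], [-0.0, -0.0], [-0.0, -0.0]]
(0, 1) [0.5614 0.279 ] 25.25
[[0.0, -0.0], [0.0, -0.0], [0.0, 0.0], [0.0, -0.0], [0.2, -0.1], [0.1, -0.1], [-0.3, 0.2]]
(1, 1) [0.561  0.2804] 26.02
[[0.2, 0.0], [0.2, -0.4], [0.2, -0.0], [-0.1, -0.1], [0.1, -0.5], [-0.3, -0.4], [-0.5, -0.1]]
```

move_arm(moves=[[[1,5,-1.8,0,0,0,0],[1,5,-1.8,0,0,0,0],[1,5,-1.8,0,0,0,0],[1,5,-1.8,0,0,0,0],[1,5,-1.8,0,0,0,0],[1,5,-1.8,0,0,0,0],[1,5,-1.8,0,0,0,0],[1,5,-1.8,0,0,0,0]]], squeeze=40)

```text
clock: 1.2
ee_pos: [0.5398, -0.1844, 0.2391]
tcp_rot: [[0.896, 0.445, -0.0], [0.445, -0.896, -0.0], [-0.0, 0.0, -1.0]]
ft_force: [-0.2, -1.7, -0.5]
finger_gap: 0.0001
grip_force: 0.0
```

move_arm(moves=[[[1,0,0,2.5,0,0,0.11],[1,0,0,2.5,0,0,0.11],[1,0,0,2.5,0,0,0.11],[1,0,0,2.5,0,0,0.11],[1,0,0,2.5,0,0,0.11],[1,0,0,0,0,0,0],[1,0,0,0,0,0,0]]])

```text
clock: 2.08
ee_pos: [0.5393, -0.186, 0.1153]
tcp_rot: [[0.996, -0.088, 0.001], [-0.088, -0.996, -0.001], [0.001, 0.001, -1.0]]
ft_force: [0.9, -0.1, 0.6]
finger_gap: 0.0
grip_force: 0.0
```

```bash
python3 - <<'E'
from h import *
import cv2
s=sensors.sense()
for k in("clock","joints","ee_pos","tcp_rot","ft_force","finger_gap"):print(k,np.round(s[k],4))
f=lambda c,k:cv2.resize(c[:,:,::-1],None,fx=k,fy=k,interpolation=cv2.INTER_CUBIC)
a=f(viewer.camera("side")[170:320,200:330],4);b=f(viewer.camera("top")[180:260,290:370],3)
o=np.zeros((600,770,3),np.uint8);o[:,:520]=a;o[:240,525:765]=b
cv2.imwrite("pics/z2.png",o)
E
```

```text
clock 2.075
joints [-2.47244e+01  1.07434e+01  8.63517e+01 -4.50000e-03  8.28277e+01
  7.02966e+01]
ee_pos [ 0.5393 -0.186   0.1153]
tcp_rot [[ 9.962e-01 -8.750e-02  1.200e-03]
 [-8.750e-02 -9.962e-01 -6.000e-04]
 [ 1.200e-03  5.000e-04 -1.000e+00]]
ft_force [ 0.938  -0.1003  0.5899]
finger_gap 0.0
```

View pics/z2.png

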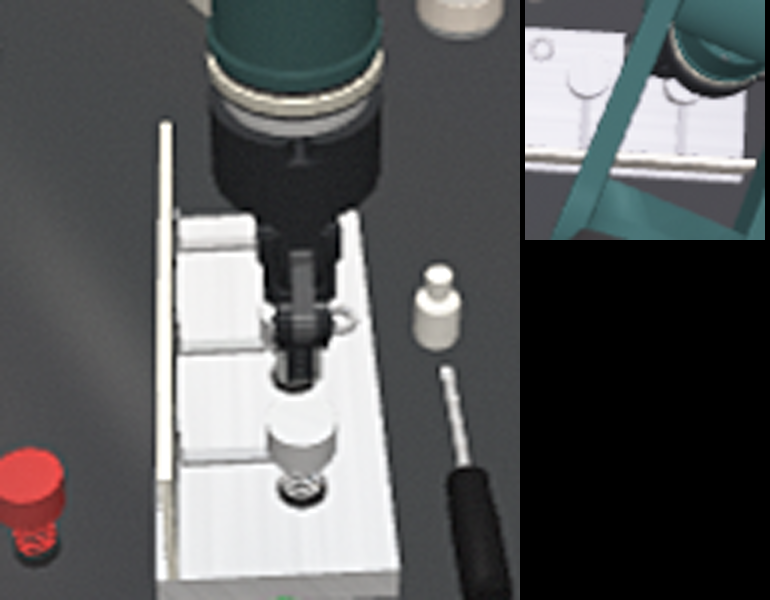

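The side view shows the closed fingertips ending at about (298,385), with the near cap top centred at about (302,422) and the seat hole at (302,490). I'll compare these with the predicted positions.

```bash
python3 - <<'E'
from h import *
P=[(.5393,-.186,.1073),(.5393,-.186,.074),(.5393,-.186,.022),(.5464,-.1063,.022),(.5464,-.1063,.074)]
print(((proj("side",P)-[200,170]+.4)*4).round(0).tolist())
E
```

```text
[[300.0, 371.0], [301.0, 418.0], [302.0, 486.0], [294.0, 374.0], [293.0, 306.0]]
```

move_arm(moves=[[[1,0,0,0.9,0,0,0],[1,0,0,0.9,0,0,0],[1,0,0,0.7,0,0,0],[1,0,0,0.4,0,0,0],[1,0,0,0,0,0,0],[1,0,0,0,0,0,0]]])

```text
clock: 2.92
ee_pos: [0.539, -0.1859, 0.0856]
tcp_rot: [[0.996, -0.089, 0.001], [-0.089, -0.996, -0.0], [0.001, 0.0, -1.0]]
ft_force: [0.2, 0.2, 0.9]
finger_gap: 0.0001
grip_force: 0.0
```

move_arm(moves=[[[1,0,0,0.2,0,0,0],[1,0,0,0.2,0,0,0],[1,0,0,0.2,0,0,0],[1,0,0,0.2,0,0,0],[1,0,0,0,0,0,0],[1,0,0,0,0,0,0]]])

```text
clock: 3.68
ee_pos: [0.5394, -0.1861, 0.0788]
tcp_rot: [[0.996, -0.089, 0.002], [-0.089, -0.996, -0.001], [0.002, 0.001, -1.0]]
ft_force: [-0.5, -0.1, 6.9]
finger_gap: 0.0001
grip_force: 3.1
```

move_arm(moves=[[[1,0,0,0.2,0,0,0],[1,0,0,0.2,0,0,0],[1,0,0,0.2,0,0,0],[1,0,0,0.15,0,0,0],[1,0,0,0,0,0,0],[1,0,0,0,0,0,0],[1,0,0,0,0,0,0]]])

```text
clock: 4.55
ee_pos: [0.54, -0.1864, 0.0731]
tcp_rot: [[0.996, -0.089, 0.004], [-0.089, -0.996, -0.002], [0.004, 0.002, -1.0]]
ft_force: [-3.0, 1.3, 11.3]
finger_gap: -0.0002
grip_force: 5.9
```

move_arm(moves=[[[1,0,0,0.15,0,0,0],[1,0,0,0.1,0,0,0],[1,0,0,0.1,0,0,0],[1,0,0,0,0,0,0],[1,0,0,0,0,0,0],[1,0,0,0,0,0,0]]])

```text
clock: 5.3
ee_pos: [0.5402, -0.1865, 0.0704]
tcp_rot: [[0.996, -0.089, 0.004], [-0.089, -0.996, -0.002], [0.005, 0.002, -1.0]]
ft_force: [-3.5, 1.5, 14.0]
finger_gap: 0.0
grip_force: 7.3
```

move_arm(moves=[[[1,0,0,0.06,0,0,0],[1,0,0,0,0,0,0],[1,0,0,0,0,0,0],[1,0,0,0,0,0,0]]])

```text
clock: 5.8
ee_pos: [0.5403, -0.1865, 0.07]
tcp_rot: [[0.996, -0.089, 0.005], [-0.089, -0.996, -0.002], [0.005, 0.002, -1.0]]
ft_force: [-3.9, 0.6, 14.6]
finger_gap: 0.0003
grip_force: 7.5
```

```bash
python3 - <<'E'
from h import *
import cv2
for k in range(3): print(sensors.sense()["ft_force"].round(2),sensors.sense()["ee_pos"].round(4)); im=viewer.camera("side")
cv2.imwrite("pics/z3.png",cv2.resize(im[225:315,230:300,::-1],None,fx=6.5,fy=6.5,interpolation=cv2.INTER_CUBIC))
E
```

```text
[-3.87  0.62 14.62] [ 0.5403 -0.1865  0.07  ]
[-3.72  1.25 15.58] [ 0.5403 -0.1865  0.07  ]
[-3.44  1.94 15.18] [ 0.5403 -0.1865  0.07  ]
```

View pics/z3.png

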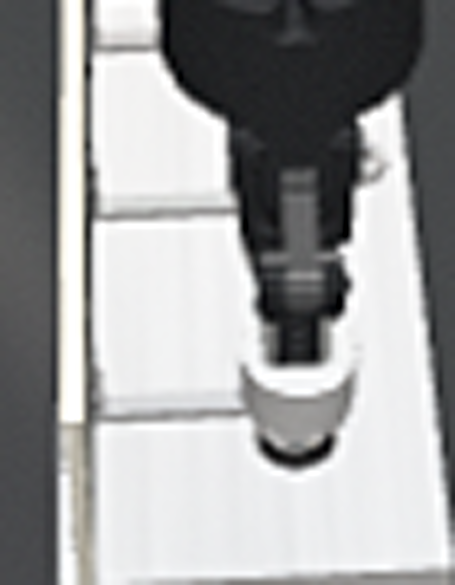

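Right spring: about 15 N at 12.0 mm of travel, so it is sound. The middle one is next.

move_arm(moves=[[[1,0,0,-0.4,0,0,0],[1,0,0,-0.8,0,0,0],[1,0,0,-1.2,0,0,0],[1,0,0,-1.26,0,0,0],[1,0,-1,0,0,0,0],[1,0,-2,0,0,0,0],[1,0,-2.5,0,0,0,0],[1,0,-2,0,0,0,0]]])

```text
clock: 6.95
ee_pos: [0.545, -0.1088, 0.1014]
tcp_rot: [[0.996, -0.088, -0.002], [-0.088, -0.996, 0.001], [-0.002, -0.001, -1.0]]
ft_force: [-0.1, -0.1, -0.2]
finger_gap: -0.0
grip_force: 0.0
```

move_arm(moves=[[[1,0,-0.5,0,0,0,0],[1,0,0,0.8,0,0,0],[1,0,0,0.8,0,0,0],[1,0,0,0.1,0,0,0],[1,0,0,0.2,0,0,0],[1,0,0,0.2,0,0,0],[1,0,0,0.2,0,0,0],[1,0,0,0.2,0,0,0]]])

```text
clock: 7.95
ee_pos: [0.5464, -0.1065, 0.0782]
tcp_rot: [[0.996, -0.089, 0.002], [-0.089, -0.996, -0.001], [0.002, 0.001, -1.0]]
ft_force: [-1.1, -0.0, 5.5]
finger_gap: 0.0001
grip_force: 2.6
```

move_arm(moves=[[[1,0,0,0.2,0,0,0],[1,0,0,0.1,0,0,0],[1,0,0,0.1,0,0,0],[1,0,0,0,0,0,0],[1,0,0,0,0,0,0],[1,0,0,0,0,0,0]]])

```text
clock: 8.7
ee_pos: [0.5465, -0.1065, 0.0746]
tcp_rot: [[0.996, -0.089, 0.002], [-0.089, -0.996, -0.001], [0.002, 0.001, -1.0]]
ft_force: [-0.7, -0.1, 6.1]
finger_gap: 0.0001
grip_force: 3.3
```

move_arm(moves=[[[1,0,0,0.2,0,0,0],[1,0,0,0.15,0,0,0],[1,0,0,0.1,0,0,0],[1,0,0,0.04,0,0,0],[1,0,0,0,0,0,0],[1,0,0,0,0,0,0],[1,0,0,0,0,0,0]]])

```text
clock: 9.57
ee_pos: [0.5467, -0.1065, 0.0704]
tcp_rot: [[0.996, -0.089, 0.002], [-0.089, -0.996, -0.001], [0.002, 0.001, -1.0]]
ft_force: [-2.0, 0.1, 9.1]
finger_gap: -0.0002
grip_force: 4.4
```

move_arm(moves=[[[1,0,0,0.05,0,0,0],[1,0,0,0,0,0,0],[1,0,0,0,0,0,0],[1,0,0,0,0,0,0]]])

```text
clock: 10.07
ee_pos: [0.5467, -0.1065, 0.07]
tcp_rot: [[0.996, -0.089, 0.002], [-0.089, -0.996, -0.001], [0.003, 0.001, -1.0]]
ft_force: [-2.2, 0.4, 9.1]
finger_gap: -0.0003
grip_force: 4.5
```

move_arm(moves=[[[1,0,0,-0.4,0,0,0],[1,0,0,-0.8,0,0,0],[1,0,0,-1.2,0,0,0],[1,0,0,-1.02,0,0,0],[1,0,-1,0,0,0,0],[1,0,-2,0,0,0,0],[1,0,-2.5,0,0,0,0],[1,0,-2,0,0,0,0]]])

```text
clock: 11.08
ee_pos: [0.5522, -0.0292, 0.1013]
tcp_rot: [[0.996, -0.088, -0.001], [-0.088, -0.996, 0.001], [-0.001, -0.0, -1.0]]
ft_force: [0.9, 0.0, 0.4]
finger_gap: 0.0002
grip_force: 0.0
```

move_arm(moves=[[[1,0,-0.5,0,0,0,0],[1,0,0,0.8,0,0,0],[1,0,0,0.8,0,0,0],[1,0,0,0.1,0,0,0],[1,0,0,0.2,0,0,0],[1,0,0,0.2,0,0,0],[1,0,0,0.2,0,0,0],[1,0,0,0.2,0,0,0]]])

```text
clock: 12.08
ee_pos: [0.5538, -0.0267, 0.0785]
tcp_rot: [[0.996, -0.089, 0.002], [-0.089, -0.996, -0.001], [0.002, 0.001, -1.0]]
ft_force: [-2.3, -0.1, 6.8]
finger_gap: -0.0001
grip_force: 3.5
```

move_arm(moves=[[[1,0,0,0.2,0,0,0],[1,0,0,0.2,0,0,0],[1,0,0,0.2,0,0,0],[1,0,0,0.1,0,0,0],[1,0,0,0,0,0,0],[1,0,0,0,0,0,0],[1,0,0,0,0,0,0]]])

```text
clock: 12.95
ee_pos: [0.5544, -0.0268, 0.0734]
tcp_rot: [[0.996, -0.089, 0.004], [-0.089, -0.996, -0.001], [0.004, 0.001, -1.0]]
ft_force: [-3.2, 0.2, 11.8]
finger_gap: 0.0
grip_force: 5.8
```

move_arm(moves=[[[1,0,0,0.15,0,0,0],[1,0,0,0.15,0,0,0],[1,0,0,0.1,0,0,0],[1,0,0,0.04,0,0,0],[1,0,0,0,0,0,0],[1,0,0,0,0,0,0],[1,0,0,0,0,0,0]]])

```text
clock: 13.82
ee_pos: [0.5548, -0.0269, 0.07]
tcp_rot: [[0.996, -0.089, 0.005], [-0.089, -0.996, -0.001], [0.005, 0.001, -1.0]]
ft_force: [-3.3, 0.1, 15.5]
finger_gap: 0.0
grip_force: 7.5
```

Left spring: about 15.5 N, sound. The middle one (9.1 N) is the tired spring. I'll lift, move back to it with the fingers part open, and descend around its cap.

move_arm(moves=[[[1,0,0,-0.4,0,0,0],[1,0,0,-0.8,0,0,0],[1,0,0,-1.2,0,0,0],[1,0,0,-1.74,0,0,0],[-0.3,0,1.5,0,0,0,0],[-0.3,0,2.5,0,0,0,0],[-0.3,0,2.5,0,0,0,0],[-0.3,0,1.5,0,0,0,0]]])

```text
clock: 14.82
ee_pos: [0.5453, -0.1079, 0.1064]
tcp_rot: [[0.996, -0.091, -0.001], [-0.091, -0.996, -0.0], [-0.001, 0.0, -1.0]]
ft_force: [-0.9, 0.2, -0.3]
finger_gap: 0.0554
grip_force: 0.0
```

move_arm(moves=[[[-0.3,0,0,0,0,0,0],[-0.3,0,0,0,0,0,0],[-0.3,0,0,0,0,0,0],[-0.3,0,0,0,0,0,0]]])

```text
clock: 15.32
ee_pos: [0.546, -0.1055, 0.1071]
tcp_rot: [[0.996, -0.088, 0.0], [-0.088, -0.996, -0.0], [0.0, 0.0, -1.0]]
ft_force: [-0.9, 0.6, -0.2]
finger_gap: 0.0554
grip_force: 0.0
```

move_arm(moves=[[[-0.3,0,0,1,0,0,0],[-0.3,0,0,1,0,0,0],[-0.3,0,0,1,0,0,0],[-0.3,0,0,1,0,0,0],[-0.3,0,0,0.9,0,0,0],[-0.3,0,0,0,0,0,0],[-0.3,0,0,0,0,0,0]]])

```text
clock: 16.2
ee_pos: [0.5462, -0.1062, 0.0584]
tcp_rot: [[0.996, -0.089, 0.001], [-0.089, -0.996, -0.0], [0.001, 0.0, -1.0]]
ft_force: [-1.1, -0.6, -0.1]
finger_gap: 0.0556
grip_force: 0.0
```

move_arm(moves=[[[0.1,0,0,0,0,0,0],[0.3,0,0,0,0,0,0],[0.5,0,0,0,0,0,0],[0.5,0,0,0,0,0,0],[0.5,0,0,0,0,0,0]]], squeeze=30)

```text
clock: 16.82
ee_pos: [0.5464, -0.1062, 0.0586]
tcp_rot: [[0.996, -0.089, 0.001], [-0.089, -0.996, -0.0], [0.001, 0.0, -1.0]]
ft_force: [0.4, -0.5, 2.9]
finger_gap: 0.0353
grip_force: 30.0
```

move_arm(moves=[[[0.5,0,0,-0.4,0,0,0],[0.5,0,0,-0.6,0,0,0],[0.5,0,0,-1,0,0,0],[0.5,0,0,-2,0,0,0],[0.5,0,0,-3,0,0,0],[0.5,0,0,-3,0,0,0],[0.5,0,0,-0.5,0,0,0],[0.5,0,0,0,0,0,0]]])

```text
clock: 17.82
ee_pos: [0.5458, -0.1061, 0.1629]
tcp_rot: [[0.996, -0.089, -0.0], [-0.089, -0.996, -0.0], [-0.0, 0.0, -1.0]]
ft_force: [-0.9, -0.1, -0.6]
finger_gap: 0.0348
grip_force: 30.1
```

```bash
python3 - <<'E'
from h import *
import cv2
s=sensors.sense();print(s["ee_pos"].round(4),s["joints"].round(1),s["finger_gap"])
d=np.array([.561,.2805,0])-s["ee_pos"];print((s["tcp_rot"].T@d*100).round(2))
cv2.imwrite("pics/z4.png",cv2.resize(viewer.camera("side")[160:310,210:340,::-1],None,fx=4,fy=4,interpolation=cv2.INTER_CUBIC))
E
```

```text
[ 0.5458 -0.1061  0.1629] [-16.8   7.3  84.7  -0.   88.   78.3] 0.03479791537916383
[ -1.93 -38.64  16.29]
```

View pics/z4.png

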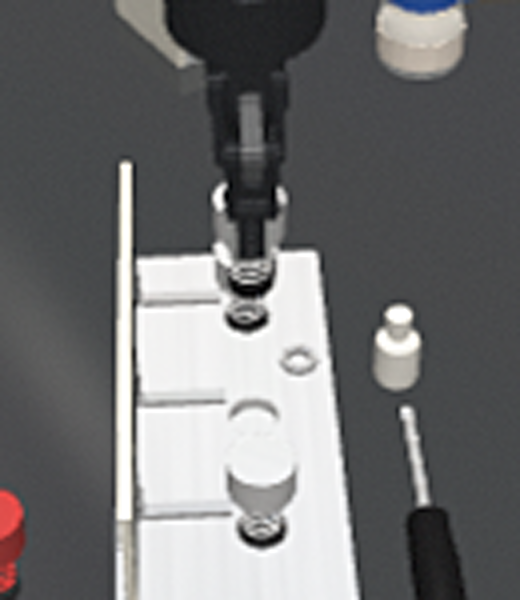

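The spring hangs upright from the jaws with its foot at (252,283), and the middle seat is empty. The other two springs are still seated. On to the reject stand.

move_arm(moves=[[[0.5,-0.24,-4,0,0,0,0],[0.5,-0.24,-5,0,0,0,0],[0.5,-0.24,-5.3,0,0,0,0],[0.5,-0.24,-5.3,0,0,0,0],[0.5,-0.24,-5.3,0,0,0,0],[0.5,-0.24,-5.3,0,0,0,0],[0.5,-0.24,-5,0,0,0,0],[0.5,-0.24,-3.4,0,0,0,0]]])

```text
clock: 18.88
ee_pos: [0.5599, 0.282, 0.1604]
tcp_rot: [[0.996, -0.087, -0.004], [-0.087, -0.996, -0.001], [-0.004, 0.002, -1.0]]
ft_force: [-0.1, 0.5, -0.6]
finger_gap: 0.0349
grip_force: 30.2
```

move_arm(moves=[[[0.5,0,0,0,0,0,-0.11],[0.5,0,0,0,0,0,-0.11],[0.5,0,0,0,0,0,-0.11],[0.5,0,0,0,0,0,-0.11],[0.5,0,0,0,0,0,-0.106],[0.5,0,0,0.8,0,0,0],[0.5,0,0,0,0,0,0],[0.5,0,0,0,0,0,0]]])

```text
clock: 19.88
ee_pos: [0.5609, 0.2799, 0.1543]
tcp_rot: [[0.898, 0.44, -0.001], [0.44, -0.898, -0.001], [-0.001, -0.0, -1.0]]
ft_force: [0.5, -0.3, -0.9]
finger_gap: 0.0349
grip_force: 30.2
```

```bash
python3 - <<'E'
from h import *
import cv2
s=sensors.sense();print(s["clock"],s["ee_pos"].round(4),s["joints"].round(1),s["tcp_rot"].round(3).tolist())
f=lambda c,k:cv2.resize(c[:,:,::-1],None,fx=k,fy=k,interpolation=cv2.INTER_CUBIC)
o=np.zeros((480,800,3),np.uint8);o[:,:390]=f(viewer.camera("side")[115:195,225:290],6);o[:,400:]=f(viewer.camera("top")[170:250,125:190],6)[:,:400].copy() if 0 else np.pad(f(viewer.camera("top")[170:250,125:190],6),((0,0),(0,10),(0,0)))
cv2.imwrite("pics/z5.png",o)
z=s["ee_pos"][2]-.0586+.014
x,y=s["ee_pos"][:2]
P=[(x,y,z),(x,y,z+.009),(.561,.2805,.024),(.561,.2805,.010)]
print(((proj("side",P)-[225,115]+.5)*6).round(0).tolist(),((proj("top",P)-[125,170]+.5)*6+[400,0]).round(0).tolist())
E
```

```text
19.875 [0.5609 0.2799 0.1543] [21.3 16.5 74.8 -0.  88.8 85.2] [[0.898, 0.44, -0.001], [0.44, -0.898, -0.001], [-0.001, -0.0, -1.0]]
[[202.0, 143.0], [202.0, 125.0], [208.0, 299.0], [209.0, 323.0]] [[550.0, 187.0], [544.0, 183.0], [599.0, 219.0], [607.0, 223.0]]
```

View pics/z5.png

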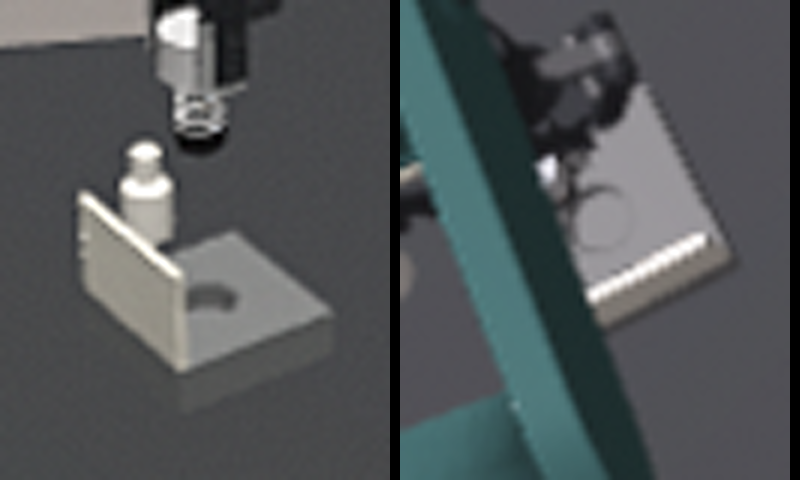

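The foot at (201,145) hangs where predicted. The socket at about (210,298) agrees with the estimate to about 1 mm, so I'll descend.

move_arm(moves=[[[0.5,0,0,1,0,0,0],[0.5,0,0,1.8,0,0,0],[0.5,0,0,1.8,0,0,0],[0.5,0,0,1.5,0,0,0],[0.5,0,0,1,0,0,0],[0.5,0,0,0.7,0,0,0],[0.5,0,0,0,0,0,0],[0.5,0,0,0,0,0,0]]])

```text
clock: 20.98
ee_pos: [0.5617, 0.2802, 0.0779]
tcp_rot: [[0.897, 0.441, 0.001], [0.441, -0.897, 0.0], [0.002, 0.0, -1.0]]
ft_force: [-0.6, 0.0, -1.2]
finger_gap: 0.0351
grip_force: 30.2
```

```bash
python3 - <<'E'
from h import *
import cv2
s=sensors.sense();print(s["clock"],s["ee_pos"].round(4))
f=lambda c,k:cv2.resize(c[:,:,::-1],None,fx=k,fy=k,interpolation=cv2.INTER_CUBIC)
cv2.imwrite("pics/z6.png",np.hstack([f(viewer.camera("side")[130:190,235:285],8),f(viewer.camera("top")[180:240,135:173],8)]))
z=s["ee_pos"][2]-.0586+.014
x,y=s["ee_pos"][:2]
P=[(x,y,z),(.561,.2805,.024)]
print(((proj("side",P)-[235,130]+.5)*8).round(0).tolist(),((proj("top",P)-[135,180]+.5)*8+[400,0]).round(0).tolist())
E
```

```text
20.975 [0.5617 0.2802 0.0779]
[[199.0, 257.0], [197.0, 278.0]] [[580.0, 205.0], [586.0, 211.0]]
```

View pics/z6.png

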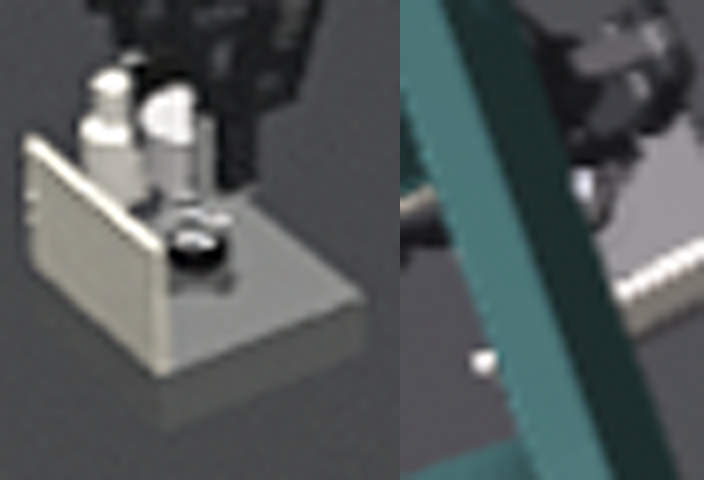

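The foot at (198,255) sits over the socket, with its front rim just visible at about (208,290). I'll insert slowly.

move_arm(moves=[[[0.5,0,0,0.4,0,0,0],[0.5,0,0,0.3,0,0,0],[0.5,0,0,0.25,0,0,0],[0.5,0,0,0.2,0,0,0],[0.5,0,0,0.2,0,0,0],[0.5,0,0,0,0,0,0]]])

```text
clock: 21.82
ee_pos: [0.5611, 0.28, 0.0633]
tcp_rot: [[0.897, 0.441, -0.0], [0.441, -0.897, -0.0], [-0.001, 0.0, -1.0]]
ft_force: [-0.5, 0.5, -1.1]
finger_gap: 0.0351
grip_force: 30.2
```

move_arm(moves=[[[0.5,0,0,0.2,0,0,0],[0.5,0,0,0.2,0,0,0],[0.5,0,0,0.2,0,0,0],[0.5,0,0,0.15,0,0,0],[0.5,0,0,0.1,0,0,0],[0.5,0,0,0,0,0,0],[0.5,0,0,0,0,0,0]]])

```text
clock: 22.7
ee_pos: [0.5612, 0.28, 0.0551]
tcp_rot: [[0.897, 0.441, 0.0], [0.441, -0.897, -0.0], [0.0, 0.0, -1.0]]
ft_force: [-0.5, -0.3, 0.1]
finger_gap: 0.0349
grip_force: 30.2
```

move_arm(moves=[[[0.5,0,0,0.1,0,0,0],[0.5,0,0,0,0,0,0],[0.5,0,0,0,0,0,0]]])

```text
clock: 23.08
ee_pos: [0.5615, 0.2802, 0.0547]
tcp_rot: [[0.897, 0.441, 0.001], [0.441, -0.897, 0.0], [0.001, 0.0, -1.0]]
ft_force: [-0.5, 0.6, 3.9]
finger_gap: 0.0346
grip_force: 30.4
```

It is on the socket floor at the expected height, with about 4 N of contact. I'll release, rise, shut the jaws and press.

move_arm(moves=[[[0.1,0,0,0,0,0,0],[-0.3,0,0,0,0,0,0],[-0.3,0,0,0,0,0,0],[-0.3,0,0,0,0,0,0],[-0.3,0,0,-1,0,0,0],[-0.3,0,0,-1.5,0,0,0],[-0.3,0,0,-2.2,0,0,0],[-0.3,0,0,0,0,0,0]]])

```text
clock: 24.08
ee_pos: [0.5632, 0.2808, 0.1051]
tcp_rot: [[0.897, 0.441, 0.007], [0.441, -0.897, 0.003], [0.007, 0.001, -1.0]]
ft_force: [1.0, 0.0, -0.2]
finger_gap: 0.0555
grip_force: 0.0
```

move_arm(moves=[[[1,0,0,0,0,0,0],[1,0,0,0,0,0,0],[1,0,0,0,0,0,0],[1,0,0,0,0,0,0],[1,0,0,0,0,0,0]]])

```text
clock: 24.7
ee_pos: [0.5611, 0.28, 0.1009]
tcp_rot: [[0.897, 0.441, -0.0], [0.441, -0.897, -0.0], [-0.0, 0.0, -1.0]]
ft_force: [0.6, -0.2, 0.5]
finger_gap: 0.0
grip_force: 0.0
```

```bash
python3 - <<'E'
from h import *
import cv2
s=sensors.sense();print(s["clock"],s["ee_pos"].round(4))
f=lambda c,k:cv2.resize(c[:,:,::-1],None,fx=k,fy=k,interpolation=cv2.INTER_CUBIC)
cv2.imwrite("pics/z7.png",f(viewer.camera("side")[125:185,235:285],8))
x,y=s["ee_pos"][:2]
P=[(x,y,.070),(x,y,s["ee_pos"][2]-.008)]
print(((proj("side",P)-[235,125]+.5)*8).round(0).tolist())
E
```

```text
24.7 [0.5611 0.28   0.1009]
[[194.0, 209.0], [192.0, 152.0]]
```

View pics/z7.png

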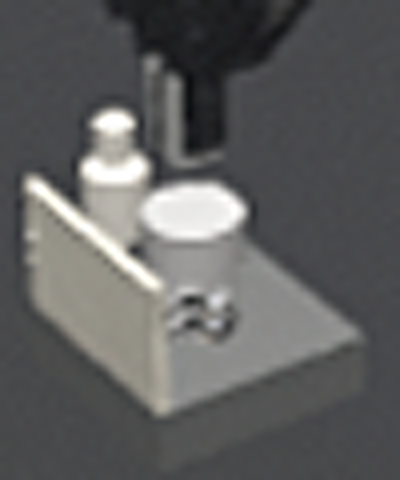

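The spring stands upright, with its cap top at (194,212) against a predicted (194,209), so it is fully home. Now the confirming press.

move_arm(moves=[[[1,0,0,0.8,0,0,0],[1,0,0,0.8,0,0,0],[1,0,0,0.4,0,0,0],[1,0,0,0.2,0,0,0],[1,0,0,0.2,0,0,0],[1,0,0,0.2,0,0,0],[1,0,0,0.2,0,0,0],[1,0,0,0.2,0,0,0]]])

```text
clock: 25.75
ee_pos: [0.5616, 0.2802, 0.072]
tcp_rot: [[0.897, 0.441, 0.001], [0.441, -0.897, 0.0], [0.001, 0.0, -1.0]]
ft_force: [-1.6, -0.4, 5.6]
finger_gap: 0.0
grip_force: 3.0
```

move_arm(moves=[[[1,0,0,0.15,0,0,0],[1,0,0,0.15,0,0,0],[1,0,0,0.1,0,0,0],[1,0,0,0,0,0,0],[1,0,0,0,0,0,0]]])

```text
clock: 26.38
ee_pos: [0.5617, 0.2802, 0.0687]
tcp_rot: [[0.897, 0.441, 0.002], [0.441, -0.897, 0.001], [0.002, 0.0, -1.0]]
ft_force: [-2.1, 0.2, 7.5]
finger_gap: -0.0
grip_force: 3.8
```

Another 2.7 mm to go, so I'll press it with a little extra for the arm's give, then hold.

move_arm(moves=[[[1,0,0,0.15,0,0,0],[1,0,0,0.1,0,0,0],[1,0,0,0.05,0,0,0],[1,0,0,0,0,0,0],[1,0,0,0,0,0,0]]])

```text
clock: 27.0
ee_pos: [0.5618, 0.2803, 0.0661]
tcp_rot: [[0.897, 0.441, 0.002], [0.441, -0.897, 0.001], [0.002, 0.0, -1.0]]
ft_force: [-2.0, -0.6, 8.1]
finger_gap: 0.0001
grip_force: 4.4
```

move_arm(moves=[[[1,0,0,0.01,0,0,0],[1,0,0,0,0,0,0],[1,0,0,0,0,0,0],[1,0,0,0,0,0,0],[1,0,0,0,0,0,0],[1,0,0,0,0,0,0],[1,0,0,0,0,0,0],[1,0,0,0,0,0,0]]])

```text
clock: 28.0
ee_pos: [0.5618, 0.2803, 0.066]
tcp_rot: [[0.897, 0.441, 0.002], [0.441, -0.897, 0.001], [0.002, 0.0, -1.0]]
ft_force: [-2.8, 0.3, 8.1]
finger_gap: 0.0002
grip_force: 4.4
```

move_arm(moves=[[[1,0,0,-0.4,0,0,0],[1,0,0,-0.8,0,0,0],[1,0,0,-1.2,0,0,0],[1,0,0,-2,0,0,0],[0,0,0,-4,0,0,0],[-1,0,0,-4,0,0,0],[-1,0,0,-2,0,0,0],[-1,0,0,0,0,0,0]]])

```text
clock: 29.0
ee_pos: [0.5624, 0.2805, 0.2113]
tcp_rot: [[0.897, 0.441, 0.006], [0.441, -0.897, 0.002], [0.006, 0.001, -1.0]]
ft_force: [-0.5, 0.6, 0.2]
finger_gap: 0.0722
grip_force: 0.0
```

```bash
python3 - <<'E'
from h import *
import cv2
s=sensors.sense();print(s["clock"],s["ee_pos"].round(4),s["ft_force"].round(1))
cv2.imwrite("pics/z8.png",cv2.resize(viewer.camera("side")[120:330,170:340,::-1],None,fx=2.8,fy=2.8,interpolation=cv2.INTER_CUBIC))
E
```

```text
29.0 [0.5624 0.2805 0.2113] [-0.5  0.6  0.2]
```

View pics/z8.png

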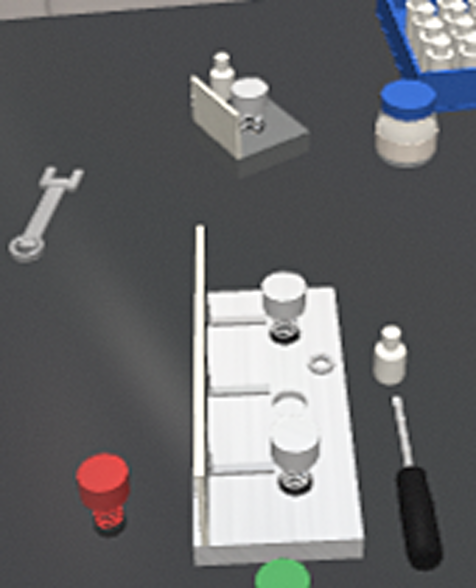

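The tired spring stands upright in the reject socket at (250,95). The sound ones are seated at (284,295) and (295,440), and nothing else has moved.

```bash
python3 -c "
from station import workorder
print(workorder.hand_in())"
```

```text
the job is handed in; nothing more can be done
None
```

The job is handed in: the middle spring was the tired one (about 9 N at the mark, against about 15 N for the other two), and it now stands fully home in the reject socket, where a one-second press to the mark gave about 8 N. The sound springs are still in their seats, the jaws are clear, and no result came back at hand-in.

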